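Reset a locked-out power module in the stockroom's check fixture

TASK

The returned power module in the check fixture has locked itself out. First swing the fixture's toggle clamp over centre so that it shuts onto the module, then draw the square-handled stylus out of the tool block, reach its thin end through the round hole in the module's top and push the recessed button fully down. Finish while still holding the button down with the stylus in the gripper, the clamp shut and the module in its nest, and leave everything else where it is.

Things in the scene. Friction and masses are not known exactly. Their poses are not given: they have to be found in the camera images.
- fixture: aluminium base plate 170 (x) x 215 (y) x 12 mm fixed to the bench, with a nest of low steel stops (their tops 28 mm above the bench) and a clamp bracket beyond the nest's +y side. Origin on the bench under the centre of the nest; z up; +y from nest to clamp bracket; turned up to 0.35 rad about vertical. The plate spans y -85 to +130 mm
- clamp_pivot (a point): hinge axis of the toggle clamp, at x +28, y +80, z +82 mm in the fixture's frame, between two bracket cheeks whose tops are 94 mm above the bench; axes as the fixture's
- clamp (a joint): angle of the clamp's swing arm in rad: 0 = open, leaning back 16 degrees past upright against its stop (as it starts); 0.28 = upright; 1.85 = shut, arm level along the fixture's -y with its rubber foot on the module. A built-in over-centre spring holds it at either end: pushing it off the open stop takes about 6 N at the grip, the balance point lies at about 0.9 rad, and beyond that it shuts by itself and keeps pressing (about 10 N)
- clamp_grip (a point): middle of the clamp arm's black round grip, 105 mm from the pivot; the grip is 16 mm thick and covers 70 to 130 mm from the pivot, a steel bar 16 wide x 9 thick joins it to the pivot; the foot is 60 mm from the pivot. Open, the grip's end is about 207 mm above the bench (213 when upright). The arm swings in the plane of the fixture's y and z. Site axes: y runs from the grip to the pivot, x along the hinge axis
- power_module: grey plastic box 130 (x) x 100 (y) x 45 mm, 0.7 kg, loose, lying in the nest on the fixture's 12 mm plate, so its top is 57 mm above the bench. Origin under its centre, axes as the fixture's
- aperture (a point): centre of the mouth of the round 18 mm hole in the module's top, with a thin flat black collar round it, at x -35, y -12 mm in the module's frame; z up out of the hole. The white button's top lies 18 mm below this point
- reset_button (a joint): how far the recessed button is pushed in, m: 0 = out, 0.004 = fully down (its stop). Button 14 mm across; spring 2.4 N at first, about 4.8 N fully down; springs back when let go
- stylus_grip (a point): centre of the stylus's square aluminium handle, 16 x 16 x 60 mm high, upright in the tool block; point axes x and y square to the handle's faces, z up. Below the handle a steel shaft 7 mm in diameter and 60 mm long (tip 90 mm below this point). It weighs about 50 g and hangs by the handle's underside on the block's top. It is the only tool there with a square handle
- stylus_tip (a point): the flat lower end of the stylus's shaft; z points up the shaft
- tool_block: wooden block 160 (x) x 56 (y) x 70 mm high, fixed, with three 10 mm holes in a row along its x, 50 mm apart, at its centre line; a tool stands in each, the stylus in any of them. Origin under its centre
- ball_pick: loose pick with a round wooden ball for a handle, stands in the tool block; bystander. Origin at its tip, z up the shaft
- round_driver: loose driver with a round black handle, stands in the tool block; bystander. Origin at its tip, z up the shaft
- tape_roll: cardboard tape roll, 90 mm across, 48 high; bystander. Origin under its centre
- small_bin: small blue open bin 90 x 140 x 70; bystander. Origin under its centre
- small_carton: small cardboard carton 80 x 110 x 60; bystander. Origin under its centre
- cleaner_bottle: white bottle, 60 across, 110 high; bystander. Origin under its centre
- spare_module: a second grey module without any hole in its top, 130 x 100 x 45, lying on the bench; bystander. Origin under its centre
There are look-alikes about, which are no part of the job. What is shaped like the tool_block but yellow is not meant.

How it is judged (in metres and radians):
On the way, in this order (a step that is already met when the one before it is completed fails the run):
1. the clamp is shut onto the module (value of joint clamp above 1.79 rad and contact force between clamp and power_module above 2 N and horizontal distance between power_module and fixture below 0.006 m and angle between power_module's own z axis and vertical below 0.05 rad), for 0.2 s.
2. with the clamp shut, the gripped stylus is drawn clear of the tool block (value of joint clamp above 1.79 rad and contact force between clamp and power_module above 2 N and z of stylus_tip in the frame of tool_block above 0.085 m and contact force between the fingers and stylus above 1 N), for 0.1 s.
At the end, for the whole second after the job is handed in: the gripped stylus, upright within 0.3 rad, its tip over 12 mm down the hole, pushes the button with over 2 N to over 3 of its 4 mm; the clamp is shut (over 1.79 rad), pressing the module with over 2 N; the module lies flat within 6 mm of its place; kept for the last second (all of step 1 and value of joint reset_button above 0.003 m and contact force between stylus and reset_button above 2 N and contact force between the fingers and stylus above 1 N and angle between stylus_tip's own z axis and vertical below 0.3 rad and z of stylus_tip in the frame of aperture below -0.012 m and horizontal distance between stylus_tip and aperture below 0.009 m); the arm keeps its last pose, push and grip.
It fails at once if another tool in the block is disturbed (moved over 30 mm) (distance of any of ball_pick, round_driver from where it was at the start of the episode above 0.03 m).
It fails at once if a bystander on the bench is disturbed (moved over 30 mm) (distance of any of tape_roll, small_bin, small_carton, cleaner_bottle, spare_module from where it was at the start of the episode above 0.03 m).
It also fails if it takes over 64 s, if anything falls off the work surface, if the arm or the gripper's body presses on something with over 40 N, if the wrist force passes 120 N, or if a joint passes its speed limit or range.

ROBOT

A 6-joint arm with a two-finger parallel gripper is mounted at the origin on the work surface. World frame = base frame: x ahead of the robot, y to its left, z up, the work surface at z = 0. Lengths are in mm, angles in rad, forces in N, time in s.
With the tool pointing down it reaches from about 275 to 1000 mm from the base axis. Payload 8.4 kg.
Tool frame: the origin (TCP) lies midway between the tips of the shut fingers; the grasp point (between the pads) lies 19 mm behind it; z points along the fingers, x is the direction in which the jaws open and shut, and the axes are right-handed (so a half turn about z gives the same grasp; the last joint's range is limited). The gripper opens to 85 mm and grips with 20 to 120 N. Pads are 22 mm wide; open, the fingers measure 114 mm over their backs; the gripper's body (76 mm by 85 mm) begins 54 mm behind the grasp point. The pads swing forward as they close: fully open they stand 13 mm farther back than shut.
Start: joints at [-1.296, 0.353, 1.633, -0, 1.155, -0.002], TCP at [170.798, -601.212, 231.281] pointing down, gripper open.
Joint ranges: [-2.63, 2.63], [-0.92, 2.1], [0.06, 2.66], [-1.3, 4.44], [0, 2.69], [-3.02, 3.02]. Speed limits (rad/s): [2.22, 2.22, 2.79, 3.14, 3.14, 3.14].

INTERFACE

Orientations are given as [roll, pitch, yaw] about the fixed x, y, z axes, in that order (R = Rz(yaw) Ry(pitch) Rx(roll)).
In Python, from rig import sense, grab_frame, camera_model, job gives the robot as it stands.
- The arm moves only by the tool arm_command, never from a script. Its argument "plan" is a list of rows, each an object with "translation": the shift along the tool's x, y, z in cm, a list of three; "twist": the turn about the tool's z in rad; "gripper": the opening, from 0 (shut) to 1 (fully open). A call has exactly 5 rows; each row is the pose to reach, as a shift and turn from the pose measured when the call began, along the tool's axes at that moment; what a row does not reach only later rows make up. A row lasts 1/12 s, in which the tool goes at most 41.7 mm and 7.16 degrees, less where a joint would pass 70% of its speed; a pose out of reach is approached as far as the arm can. A call with a gripper value outside its range is refused whole. The fingers move at their own pace and stop on an object; "squeeze" is the grip in N (left out, the last holds). Time passes only in rows, so rows that repeat a pose let the fingers close, or fill a call up. It gives the time, the measured TCP pose, the force and the opening at its end, in the units of the state.
- sense(): the state, without advancing time (a new reading comes with each control period).
- grab_frame(name): name is "scene" or "side" or "wrist"; returns the picture (480x640x3 uint8, blue, green, red); there is no depth.
- camera_model(name): a dict with "fx", "fy", "cx", "cy" (pixels), "dist_coeffs" ([k1, k2, p1, p2, k3] as OpenCV has them; the pictures are not rectified), "pose" (4x4, takes a point from camera to world coordinates). Camera axes: x right, y down, z forward; pixel columns grow to the right and rows downward; lengths in mm; the calibration is good to about 2 mm. A picture is of the moment at which its call begins: read the wrist's pose just before it. camera_model takes no time and is no camera call; for the wrist camera it gives the pose at the moment of the call.
- job.sign_off(): hands the job in, once; it reports no verdict.
The state is a dict: "clock": time; "qpos": joint angles; "qvel": joint speeds; "joint_efforts": joint torques, N m; "eef_pos": TCP position; "tcp_rot": TCP orientation; "contact_force": force on the tool from outside, world axes, zero at the start; "wrist_torque": the same for the moment, N m; "opening": opening from 0.0 (shut) to 1.0 (fully open).
Only numpy, scipy, OpenCV 4.12 (cv2) and the standard library are available. Lean on these libraries where they do the work, as an engineer would, in place of code of your own. Each camera call takes 0.05 s, during which the arm holds its last target.

## Working session

There is one attempt and no reset: what is moved stays moved. The work goes in short steps, Python scripts to look and compute and a tool call to move; the robot and the scene stay as the last step left them, time stands still between calls to the robot, and variables do not carry over. Pictures are saved under pics/ and viewed, and the job is handed in when it is done.

Besides the shell and the picture viewer there is one more tool, called after "Emit:" by a JSON object that holds its "fn" and its "kwargs". arm_command: Moves the arm, as the interface text tells. Its arguments: {"type":"object","properties":{"plan":{"type":"array","items":{"type":"object","properties":{"translation":{"type":"array","items":{"type":"number"}},"twist":{"type":"number"},"gripper":{"type":"number"}}}},"squeeze":{"type":"number"}},"required":["plan"]}

```bash
ls; mkdir -p pics; python3 - <<'E'
from rig import sense, grab_frame, camera_model, job
import cv2,numpy as np
print(sense())
for n in ["scene","side","wrist"]:
    m=camera_model(n); print(n,{k:(np.round(v,3).tolist()) for k,v in m.items()})
    cv2.imwrite(f"pics/{n}0.png",grab_frame(n))
E
```

```text
pics
{'clock': 0.0, 'qpos': array([-1.29643650e+00,  3.53668206e-01,  1.63412284e+00, -1.60940134e-05,
        1.15513193e+00, -2.43473941e-03]), 'qvel': array([ 0.00018163, -0.00154333,  0.00199696,  0.00064725,  0.00012181,
        0.00115811]), 'joint_efforts': array([ 2.02192918e-03, -6.05242467e+01, -3.42078459e+01, -5.23826964e-05,
        9.39732447e-03, -5.00582274e-06]), 'eef_pos': array([ 170.6490633 , -600.78684637,  230.55395338]), 'tcp_rot': array([ 3.14158118e+00,  1.33035282e-03, -1.29399526e+00]), 'contact_force': array([-0.55772226,  0.4916425 , -1.15865416]), 'wrist_torque': array([ 0.01578214, -0.00520632,  0.03263847]), 'opening': 1.0019835643368338}
scene {'fx': 479.034, 'fy': 479.034, 'cx': 315.791, 'cy': 241.667, 'dist_coeffs': [0.019, 0.0, 0.0, 0.0, 0.0], 'pose': [[0.445, 0.724, -0.526, 1067.153], [0.896, -0.362, 0.259, -377.563], [-0.003, -0.586, -0.81, 1085.055], [0.0, 0.0, 0.0, 1.0]]}
side {'fx': 549.254, 'fy': 549.254, 'cx': 323.094, 'cy': 240.558, 'dist_coeffs': [-0.128, 0.0, 0.0, 0.0, 0.0], 'pose': [[0.93, -0.261, 0.26, 31.158], [-0.368, -0.648, 0.666, -1172.087], [-0.006, -0.715, -0.699, 1248.357], [0.0, 0.0, 0.0, 1.0]]}
wrist {'fx': 427.763, 'fy': 427.763, 'cx': 321.284, 'cy': 240.565, 'dist_coeffs': [-0.053, 0.0, 0.0, 0.0, 0.0], 'pose': [[0.273, -0.918, -0.287, 243.518], [-0.962, -0.261, -0.081, -580.13], [-0.001, 0.299, -0.954, 372.06], [0.0, 0.0, 0.0, 1.0]]}
```

View pics/scene0.png

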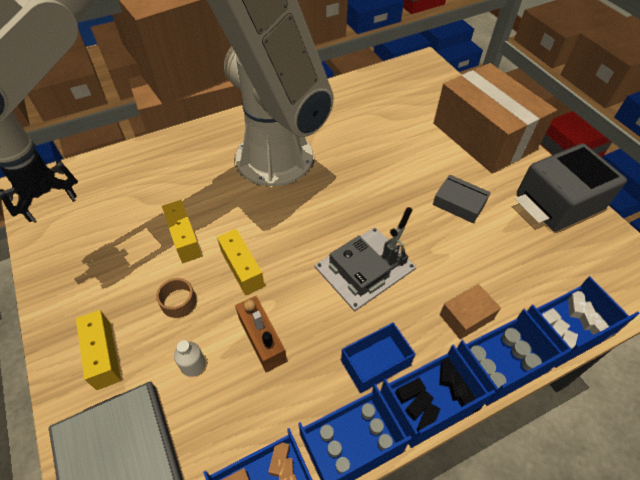

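View pics/side0.png

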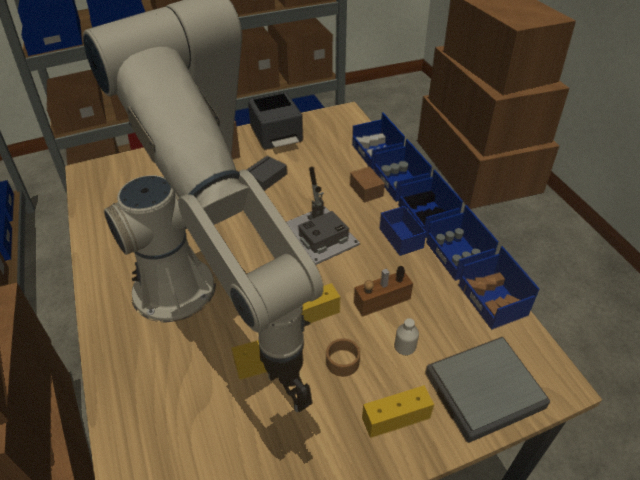

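View pics/wrist0.png

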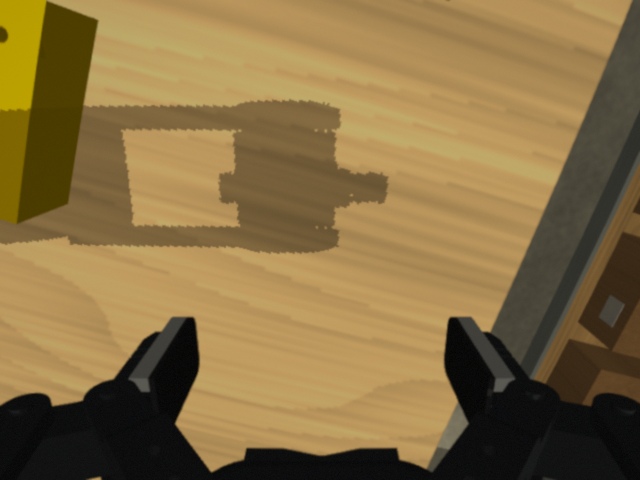

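The scene view shows the fixture near (365,268) with its grip at (405,215). The wooden block is at (262,332), with the stylus as the middle tool. I'll zoom in on both.

```bash
cat > h.py <<'E'
import cv2,numpy as np
from rig import sense, grab_frame, camera_model, job
def ray(m,uv):
    K=np.array([[m['fx'],0,m['cx']],[0,m['fy'],m['cy']],[0,0,1]]);T=np.array(m['pose'])
    p=cv2.undistortPoints(np.array(uv,float).reshape(-1,1,2),K,np.array(m['dist_coeffs'])).reshape(-1,2)
    d=np.c_[p,np.ones(len(p))]@T[:3,:3].T
    return T[:3,3],d
def plane(m,uv,z):
    o,d=ray(m,uv); return o+d*((z-o[2])/d[:,2])[:,None]
def proj(m,P):
    K=np.array([[m['fx'],0,m['cx']],[0,m['fy'],m['cy']],[0,0,1]]);T=np.linalg.inv(np.array(m['pose']))
    P=np.atleast_2d(np.array(P,float))
    return cv2.projectPoints(P,cv2.Rodrigues(T[:3,:3])[0],T[:3,3],K,np.array(m['dist_coeffs']))[0].reshape(-1,2)
def tri(m1,uv1,m2,uv2):
    o1,d1=ray(m1,[uv1]);o2,d2=ray(m2,[uv2]);d1=d1[0];d2=d2[0]
    s=np.linalg.lstsq(np.c_[d1,-d2],o2-o1,rcond=None)[0]
    a=o1+s[0]*d1;b=o2+s[1]*d2
    return (a+b)/2,np.linalg.norm(a-b)
E
python3 - <<'E'
import cv2,numpy as np
a=cv2.imread('pics/scene0.png');b=cv2.imread('pics/side0.png')
cv2.imwrite('pics/c1.png',cv2.resize(a[200:310,310:430],None,fx=5,fy=5,interpolation=2))
cv2.imwrite('pics/c2.png',cv2.resize(a[280:380,220:310],None,fx=5,fy=5,interpolation=2))
cv2.imwrite('pics/c3.png',cv2.resize(b[150:320,280:440],None,fx=3.5,fy=3.5,interpolation=2))
E
```

```text
(no output)
```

View pics/c1.png

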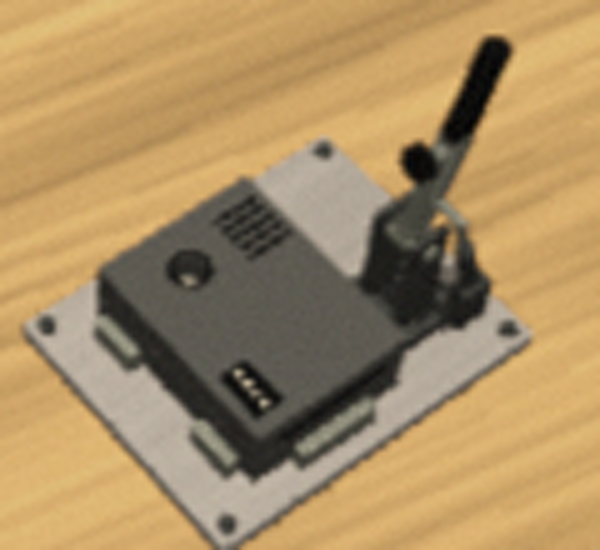

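View pics/c2.png

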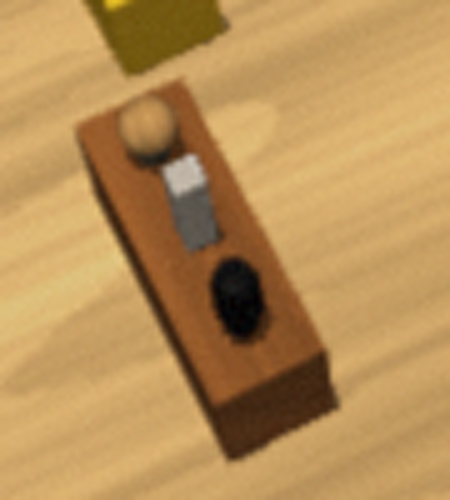

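View pics/c3.png

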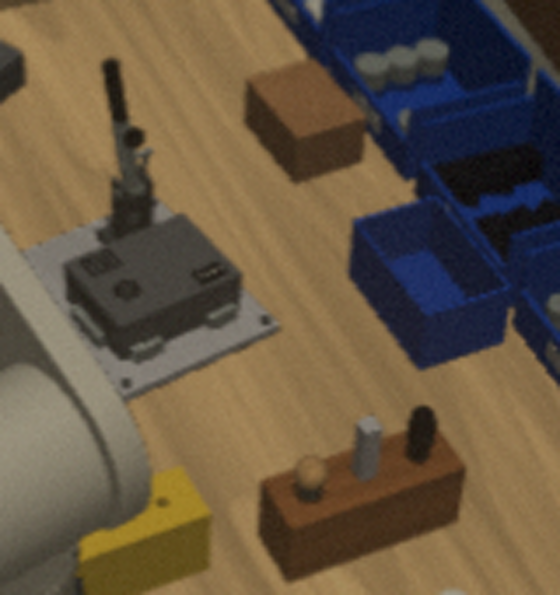

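```bash
python3 - <<'E'
from h import *
m=camera_model('scene'); s=camera_model('side')
f=lambda L,o:[((x+.5)/5-.5+o[0],(y+.5)/5-.5+o[1]) for x,y in L]
pl=plane(m,f([(25,330),(225,548),(530,338),(322,140)],(310,200)),12); print('plate',pl.round(1))
mt=plane(m,f([(100,272),(245,180),(405,335),(255,438)],(310,200)),57); print('mod',mt.round(1), mt.mean(0))
c=pl.mean(0)
print('hole',plane(m,f([(190,270)],(310,200)),57))
# fixture yaw: +y from corner0->3 direction
ydir=(pl[3]-pl[0]+pl[2]-pl[1])/2; xd=(pl[1]-pl[0]+pl[2]-pl[3])/2
print(np.linalg.norm(ydir),np.linalg.norm(xd),np.arctan2(-ydir[0],ydir[1]),np.arctan2(xd[1],xd[0]))
yaw=np.arctan2(-ydir[0],ydir[1]); yaw=(yaw+np.arctan2(xd[1],xd[0]))/2
R=np.array([[np.cos(yaw),-np.sin(yaw)],[np.sin(yaw),np.cos(yaw)]])
O=c[:2]-R@[0,22.5]; print('yaw',yaw,'origin',O,'mod ctr',mt.mean(0)[:2])
bt=plane(m,f([(78,128),(182,82),(325,352),(222,402)],(220,280)),70); print('block',bt.round(1),bt.mean(0))
bx=(bt[3]-bt[0]+bt[2]-bt[1])/2; print(np.linalg.norm(bx),np.arctan2(bx[1],bx[0]))
print('sty',plane(m,f([(184,173)],(220,280)),130))
g=lambda x,y:((x+.5)/3.5-.5+280,(y+.5)/3.5-.5+150)
print('sty tri',tri(m,f([(184,173)],(220,280))[0],s,g(370,423)))
print('grip tri',tri(m,f([(495,48)],(310,200))[0],s,g(111,65)))
E
```

```text
plate [[439.  -73.   12. ]
 [600.5 -41.1  12. ]
 [563.5 164.9  12. ]
 [399.4 133.7  12. ]]
mod [[450.6 -35.   57. ]
 [432.3  61.8  57. ]
 [554.7  86.3  57. ]
 [573.4 -12.2  57. ]] [502.72532069  25.22679181  57.        ]
hole [[470.3726262    7.49457002  57.        ]]
209.91248118357473 165.8611253880241 0.18363731430837701 0.1915843722835732
yaw 0.1876108432959751 origin [504.79629894  24.01575993] mod ctr [502.72532069  25.22679181]
block [[ 489.1 -308.9   70. ]
 [ 488.1 -255.1   70. ]
 [ 645.2 -250.    70. ]
 [ 646.2 -300.5   70. ]] [ 567.16482338 -278.6273487    70.        ]
157.28631742329722 0.043002255999259865
sty [[ 565.43432141 -278.96060153  130.        ]]
sty tri (array([ 563.8579767 , -278.44037045,  127.43520562]), np.float64(0.6354863558510361))
grip tri (array([506.22773332, 145.49849442, 200.73175336]), np.float64(0.896073480436014))
```

Emit:
{"fn": "arm_command", "kwargs": {"plan": [{"translation":[-51,-41,-6],"twist":-1.48,"gripper":0},{"translation":[-51,-41,-6],"twist":-1.48,"gripper":0},{"translation":[-51,-41,-6],"twist":-1.48,"gripper":0},{"translation":[-51,-41,-6],"twist":-1.48,"gripper":0},{"translation":[-51,-41,-6],"twist":-1.48,"gripper":0}]}}

```text
clock: 0.57
eef_pos: [251.7, -408.2, 250.1]
tcp_rot: [-3.141, 0.001, -0.663]
contact_force: [1.0, 0.5, 0.1]
opening: 0.301
```

```bash
cat >> h.py <<'E'
def go(x,y,z,yaw=None):
    "tool shift (cm) and twist to reach a world TCP pose, tool down"
    s=sense();p=s['eef_pos'];r,pi,a=s['tcp_rot'];d=np.array([x,y,z])-p
    ca,sa=np.cos(a),np.sin(a)
    t=np.array([d@[ca,sa,0],d@[sa,-ca,0],-d[2]])/10
    tw=0 if yaw is None else -((yaw-a+np.pi)%(2*np.pi)-np.pi)
    print('now',p.round(1),s['tcp_rot'].round(3),'F',s['contact_force'].round(1),'op',round(s['opening'],3),'t',round(s['clock'],2)); print('shift',t.round(2),'twist',round(tw,3))
E
python3 -c "
from h import *
go(425,0,290,.188)"
```

```text
now [ 251.7 -408.2  250.1] [-3.141e+00  1.000e-03 -6.630e-01] F [1.  0.5 0.1] op 0.301 t 0.57
shift [-11.49 -42.83  -3.99] twist -0.851
```

Emit:
{"fn": "arm_command", "kwargs": {"plan": [{"translation":[-11.5,-43,-4],"twist":-0.85,"gripper":0},{"translation":[-11.5,-43,-4],"twist":-0.85,"gripper":0},{"translation":[-11.5,-43,-4],"twist":-0.85,"gripper":0},{"translation":[-11.5,-43,-4],"twist":-0.85,"gripper":0},{"translation":[-11.5,-43,-4],"twist":-0.85,"gripper":0}]}}

```text
clock: 0.98
eef_pos: [332.6, -217.2, 269.2]
tcp_rot: [-3.141, -0.0, -0.038]
contact_force: [1.6, -0.6, 0.1]
opening: -0.002
```

```bash
python3 -c "
from h import *
go(480,-20,300,.188)"
```

```text
now [ 332.6 -217.2  269.2] [-3.141 -0.    -0.038] F [ 1.6 -0.6  0.1] op -0.002 t 0.98
shift [ 13.97 -20.27  -3.08] twist -0.226
```

Emit:
{"fn": "arm_command", "kwargs": {"plan": [{"translation":[14,-19.5,-3],"twist":-0.226,"gripper":0},{"translation":[14,-19.5,-3],"twist":-0.226,"gripper":0},{"translation":[14,-19.5,-3],"twist":-0.226,"gripper":0},{"translation":[14,-19.5,-3],"twist":-0.226,"gripper":0},{"translation":[14,-19.5,-3],"twist":-0.226,"gripper":0}]}}

```text
clock: 1.4
eef_pos: [459.4, -53.2, 295.3]
tcp_rot: [-3.141, -0.001, 0.188]
contact_force: [0.9, -0.8, -0.1]
opening: -0.004
```

Emit:
{"fn": "arm_command", "kwargs": {"plan": [{"translation":[2,-3,-1],"twist":0,"gripper":0},{"translation":[2,-3,-1],"twist":0,"gripper":0},{"translation":[2,-3,-1],"twist":0,"gripper":0},{"translation":[2,-3,-1],"twist":0,"gripper":0},{"translation":[2,-3,-1],"twist":0,"gripper":0}]}}

```text
clock: 1.82
eef_pos: [472.6, -20.9, 304.9]
tcp_rot: [-3.141, 0.0, 0.187]
contact_force: [-0.3, -0.8, 0.6]
opening: 0.002
```

```bash
python3 -c "
from h import *
go(502,182,290,.188)
m=camera_model('wrist');np.save('w1.npy',np.array(m['pose']));cv2.imwrite('pics/w1.png',grab_frame('wrist'));cv2.imwrite('pics/scene1.png',grab_frame('scene'))"
```

```text
now [472.6 -20.9 304.9] [-3.141  0.     0.187] F [-0.3 -0.8  0.6] op 0.002 t 1.82
shift [  6.66 -19.39   1.49] twist -0.001
```

View pics/w1.png

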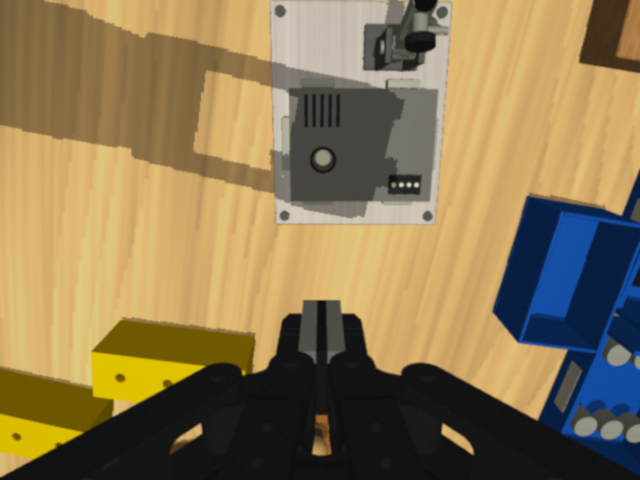

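The wrist view shows the hole at (323,160). The module spans (291,88) to (437,202), the plate's lower corners are at (277,224) and (435,224), and the clamp is at the top (420,30).

```bash
python3 - <<'E'
from h import *
im=cv2.imread('pics/w1.png');m=camera_model('wrist');m['pose']=np.load('w1.npy')
g=cv2.cvtColor(im,6)
c=im[130:190,290:355];cv2.imwrite('pics/w1h.png',cv2.resize(c,None,fx=8,fy=8,interpolation=2))
h=plane(m,[(323,160)],57)[0];print('hole',h)
pl=plane(m,[(277,224),(435,224),(272,3),(452,0)],12);print(pl)
mt=plane(m,[(291,88),(290,200),(436,202)],57);print(mt)
yaw=.188
for nm,a,b in [('low',pl[0],pl[1])]: d=b-a;print(np.linalg.norm(d),np.arctan2(d[1],d[0]))
d=mt[2]-mt[1];print(np.arctan2(d[1],d[0]),np.linalg.norm(d))
d=mt[0]-mt[1];print(np.arctan2(-d[0],d[1]),np.linalg.norm(d))
d=pl[2]-pl[0];print(np.arctan2(-d[0],d[1]),np.linalg.norm(d))
R=np.array([[np.cos(yaw),-np.sin(yaw)],[np.sin(yaw),np.cos(yaw)]])
print('origin from hole',h[:2]-R@[-35,-12],'mod corners',(mt[0]+mt[2])[:2]/2,'plate',pl[:2].mean(0)[:2]-R@[0,-85])
E
```

```text
hole [467.88076598   9.28601587  57.        ]
[[433.98877767 -70.44557152  12.        ]
 [597.69643808 -39.42049207  12.        ]
 [396.01253923 136.93060052  12.        ]
 [558.39960287 171.19864025  12.        ]]
[[429.16189133  64.93188937  57.        ]
 [444.70057099 -32.52785933  57.        ]
 [578.53889862  -9.00187485  57.        ]]
166.62158813367276 0.18729393421666315
0.17400154220963493 135.89028621877955
0.15810616405295472 98.69069451037016
0.18112043349815676 210.82474100144105
origin from hole [500.02133146  27.61588359] mod corners [503.85039498  27.96500726] plate [499.95657452  28.56926724]
```

View pics/w1h.png

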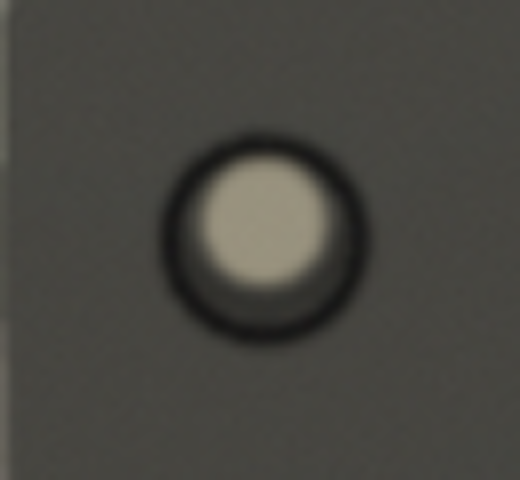

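Emit:
{"fn": "arm_command", "kwargs": {"plan": [{"translation":[6.5,-20,0],"twist":0,"gripper":0},{"translation":[6.5,-20,0],"twist":0,"gripper":0},{"translation":[6.5,-20,0],"twist":0,"gripper":0},{"translation":[6.5,-20,0],"twist":0,"gripper":0},{"translation":[6.5,-20,0],"twist":0,"gripper":0}]}}

```text
clock: 2.33
eef_pos: [499.6, 187.3, 305.3]
tcp_rot: [-3.141, -0.0, 0.184]
contact_force: [0.3, -0.3, 0.9]
opening: -0.001
```

```bash
python3 -c "
from h import *
go(499,187,165,.188)"
```

```text
now [499.6 187.3 305.3] [-3.141 -0.     0.184] F [ 0.3 -0.3  0.9] op -0.001 t 2.33
shift [-6.000e-02  1.000e-02  1.403e+01] twist -0.004
```

Emit:
{"fn": "arm_command", "kwargs": {"plan": [{"translation":[0,0,14],"twist":0,"gripper":0},{"translation":[0,0,14],"twist":0,"gripper":0},{"translation":[0,0,14],"twist":0,"gripper":0},{"translation":[0,0,14],"twist":0,"gripper":0},{"translation":[0,0,14],"twist":0,"gripper":0}]}}

```text
clock: 2.75
eef_pos: [496.8, 185.2, 161.1]
tcp_rot: [3.14, 0.007, 0.182]
contact_force: [-0.0, 0.3, 0.2]
opening: -0.001
```

```bash
python3 -c "
from h import *
go(499,187,165,.188)
cv2.imwrite('pics/s2.png',cv2.resize(grab_frame('side')[100:300,200:460],None,fx=3,fy=3))
cv2.imwrite('pics/sc2.png',cv2.resize(grab_frame('scene')[100:320,300:480],None,fx=2.7,fy=2.7))"
```

```text
now [496.8 185.2 161.1] [3.14  0.007 0.182] F [-0.   0.3  0.2] op -0.001 t 2.75
shift [ 0.25 -0.13 -0.39] twist -0.006
```

View pics/s2.png

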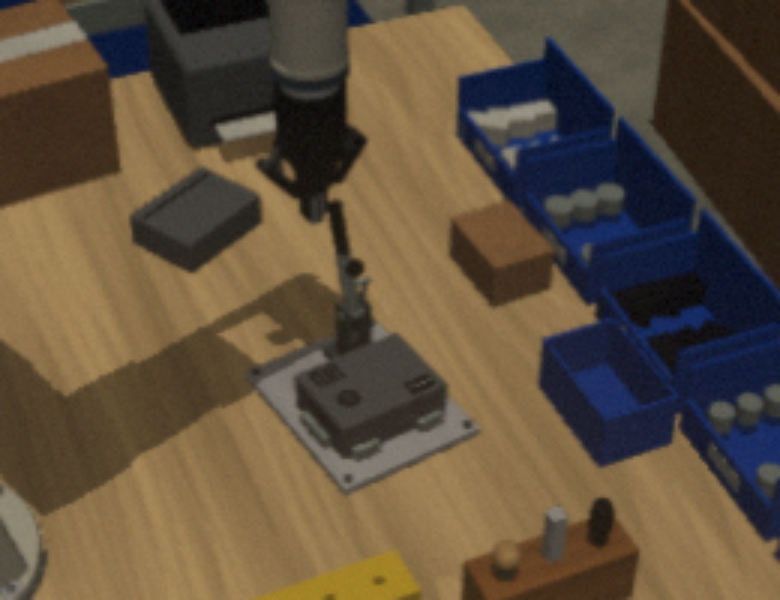

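View pics/sc2.png

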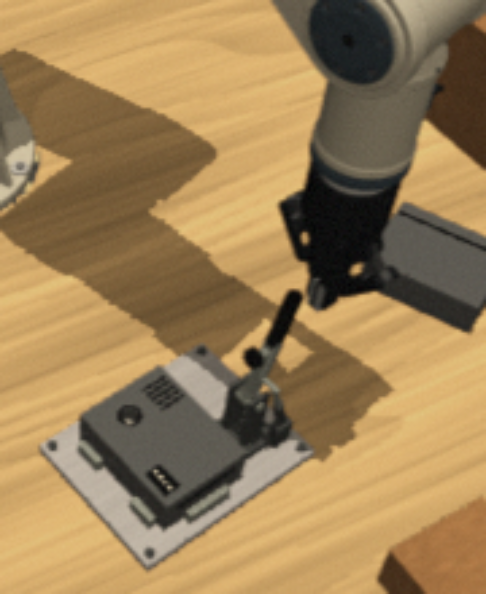

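Emit:
{"fn": "arm_command", "kwargs": {"plan": [{"translation":[0.2,1.2,-0.4],"twist":0,"gripper":0},{"translation":[0.2,2.4,-0.4],"twist":0,"gripper":0},{"translation":[0.2,3.4,-0.4],"twist":0,"gripper":0},{"translation":[0.2,4.4,-0.4],"twist":0,"gripper":0},{"translation":[0.2,5.4,-0.4],"twist":0,"gripper":0}]}}

```text
clock: 3.27
eef_pos: [513.5, 133.5, 172.3]
tcp_rot: [-3.14, -0.005, 0.181]
contact_force: [-3.8, 7.1, 13.5]
opening: 0.002
```

```bash
python3 -c "
from h import *
go(524,45,165,.188)
cv2.imwrite('pics/sc3.png',cv2.resize(grab_frame('scene')[100:320,300:480],None,fx=2.7,fy=2.7))"
```

```text
now [513.5 133.5 172.3] [-3.14  -0.005  0.181] F [-3.8  7.1 13.5] op 0.002 t 3.27
shift [-0.56  8.9   0.73] twist -0.007
```

View pics/sc3.png

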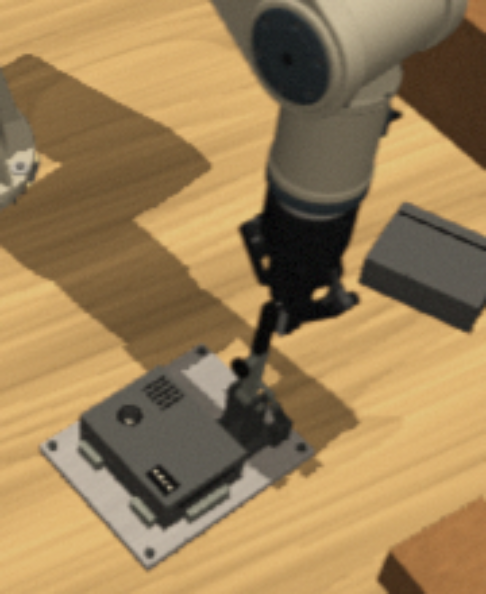

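Emit:
{"fn": "arm_command", "kwargs": {"plan": [{"translation":[-0.3,1.5,0.2],"twist":0,"gripper":0},{"translation":[-0.3,3,0.4],"twist":0,"gripper":0},{"translation":[-0.4,4.5,0.6],"twist":0,"gripper":0},{"translation":[-0.4,6,0.7],"twist":0,"gripper":0},{"translation":[-0.4,7.5,0.7],"twist":0,"gripper":0}]}}

```text
clock: 3.73
eef_pos: [524.2, 56.4, 166.8]
tcp_rot: [-3.14, -0.007, 0.18]
contact_force: [-0.2, 2.4, 0.1]
opening: 0.001
```

```bash
python3 -c "
from h import *
go(524,35,165,.188)
cv2.imwrite('pics/sc4.png',cv2.resize(grab_frame('scene')[100:320,300:480],None,fx=2.7,fy=2.7))"
```

```text
now [524.2  56.4 166.8] [-3.14  -0.007  0.18 ] F [-0.2  2.4  0.1] op 0.001 t 3.73
shift [-0.4   2.1   0.18] twist -0.008
```

View pics/sc4.png

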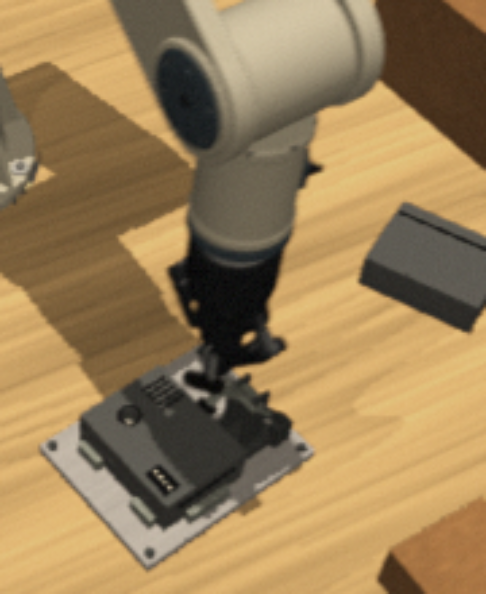

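Emit:
{"fn": "arm_command", "kwargs": {"plan": [{"translation":[-0.4,1.2,0],"twist":0,"gripper":0},{"translation":[-0.4,2.5,0],"twist":0,"gripper":0},{"translation":[-0.4,3.0,-3],"twist":0,"gripper":0},{"translation":[-0.4,3.0,-6],"twist":0,"gripper":0},{"translation":[-0.4,3.0,-9],"twist":0,"gripper":0}]}}

```text
clock: 4.2
eef_pos: [525.4, 22.5, 258.5]
tcp_rot: [3.141, -0.008, 0.179]
contact_force: [1.2, 0.1, 0.1]
opening: -0.003
```

```bash
python3 -c "
from h import *
go(567,-350,290,.04)
cv2.imwrite('pics/s5.png',cv2.resize(grab_frame('side')[100:300,200:460],None,fx=3,fy=3))
cv2.imwrite('pics/sc5.png',cv2.resize(grab_frame('scene')[150:320,290:480],None,fx=3,fy=3))"
```

```text
now [525.4  22.5 258.5] [ 3.141 -0.008  0.179] F [1.2 0.1 0.1] op -0.003 t 4.2
shift [-2.53 37.4  -3.15] twist 0.139
```

View pics/sc5.png

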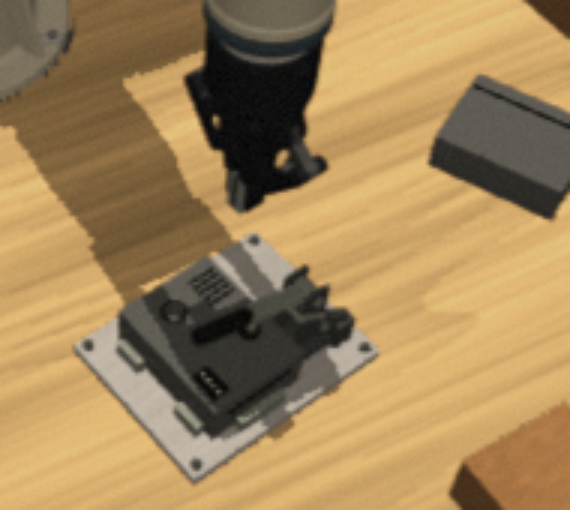

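View pics/s5.png

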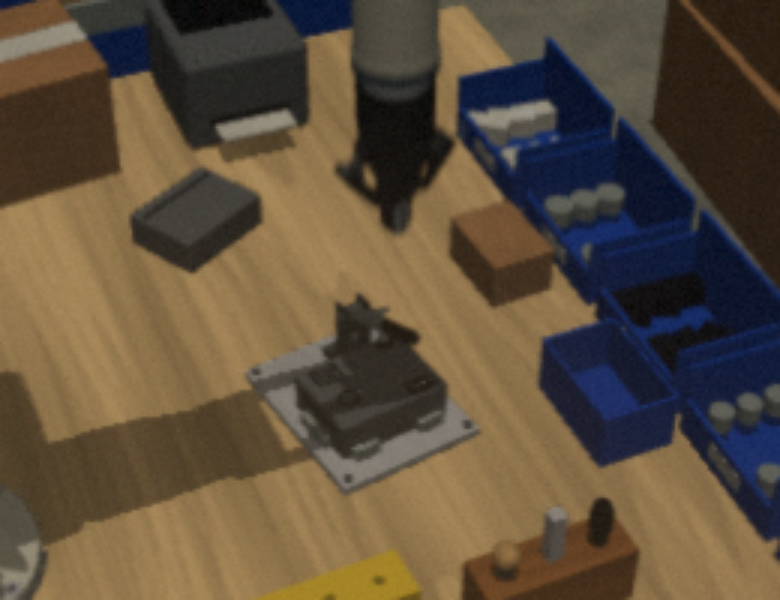

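The clamp is shut across the module, clear of the hole. Next I'll go look at the tool block.

```bash
python3 -c "
from h import *
go(490,-279,300,-1.53)"
```

```text
now [528.5  23.  262.6] [ 3.14  -0.017  0.179] F [ 0.9 -0.3 -0.1] op -0.003 t 4.3
shift [-9.18 29.03 -3.74] twist 1.709
```

Emit:
{"fn": "arm_command", "kwargs": {"plan": [{"translation":[-9,29,-4],"twist":1.71,"gripper":0},{"translation":[-9,29,-4],"twist":1.71,"gripper":0},{"translation":[-9,29,-4],"twist":1.71,"gripper":0.3},{"translation":[-9,29,-4],"twist":1.71,"gripper":1},{"translation":[-9,29,-4],"twist":1.71,"gripper":1}]}}

```text
clock: 4.72
eef_pos: [501.4, -183.3, 287.6]
tcp_rot: [-3.134, -0.009, -0.451]
contact_force: [1.2, 0.5, -0.8]
opening: 0.417
```

```bash
python3 -c "
from h import *
go(490,-279,300,-1.53)"
```

```text
now [ 501.4 -183.3  287.6] [-3.134 -0.009 -0.451] F [ 1.2  0.5 -0.8] op 0.417 t 4.72
shift [ 3.15  9.11 -1.24] twist 1.079
```

Emit:
{"fn": "arm_command", "kwargs": {"plan": [{"translation":[3,9,-1],"twist":1.08,"gripper":1},{"translation":[3,9,-1],"twist":1.08,"gripper":1},{"translation":[3,9,-1],"twist":1.08,"gripper":1},{"translation":[3,9,-1],"twist":1.08,"gripper":1},{"translation":[3,9,-1],"twist":1.08,"gripper":1}]}}

```text
clock: 5.13
eef_pos: [488.3, -279.5, 297.2]
tcp_rot: [-3.13, -0.003, -1.079]
contact_force: [0.8, 0.8, 0.4]
opening: 0.999
```

```bash
python3 -c "
from h import *
go(490,-279,300,-1.53)"
```

```text
now [ 488.3 -279.5  297.2] [-3.130e+00 -3.000e-03 -1.079e+00] F [0.8 0.8 0.4] op 0.999 t 5.13
shift [ 0.03 -0.17 -0.28] twist 0.451
```

Emit:
{"fn": "arm_command", "kwargs": {"plan": [{"translation":[0,0,0],"twist":0.45,"gripper":1},{"translation":[0,0,0],"twist":0.45,"gripper":1},{"translation":[0,0,0],"twist":0.45,"gripper":1},{"translation":[0,0,0],"twist":0.45,"gripper":1},{"translation":[0,0,0],"twist":0.45,"gripper":1}]}}

```text
clock: 5.55
eef_pos: [488.0, -280.0, 297.2]
tcp_rot: [-3.13, 0.002, -1.533]
contact_force: [-0.2, -0.4, 0.1]
opening: 0.999
```

```bash
python3 -c "
from h import *
go(565,-279,200,-1.53)
m=camera_model('wrist');np.save('w2.npy',np.array(m['pose']));cv2.imwrite('pics/w2.png',grab_frame('wrist'))"
```

```text
now [ 488.  -280.   297.2] [-3.130e+00  2.000e-03 -1.533e+00] F [-0.2 -0.4  0.1] op 0.999 t 5.55
shift [ 0.19 -7.7   9.72] twist -0.003
```

View pics/w2.png

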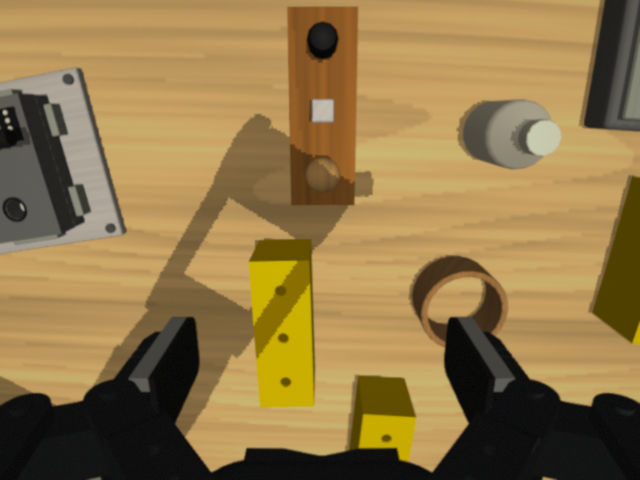

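The wrist view shows the stylus's square top at (322,110), the driver at (322,40) and the ball at (323,174). The block runs along the image's vertical.

```bash
python3 - <<'E'
from h import *
im=cv2.imread('pics/w2.png');m=camera_model('wrist');m['pose']=np.load('w2.npy')
hsv=cv2.cvtColor(im,cv2.COLOR_BGR2HSV)
k=((hsv[...,1]<70)&(hsv[...,2]>140)).astype(np.uint8); k2=np.zeros_like(k);k2[90:135,300:345]=k[90:135,300:345]
cn=max(cv2.findContours(k2,0,1)[0],key=cv2.contourArea)
r=cv2.minAreaRect(cn);print(r)
b=cv2.boxPoints(r);P=plane(m,b,130);print(P.round(1),P.mean(0))
d=P[1]-P[0];print(np.linalg.norm(d),np.arctan2(d[1],d[0])%(np.pi/2))
cv2.imwrite('pics/w2c.png',cv2.resize(im[85:135,295:350],None,fx=9,fy=9,interpolation=2))
bt=plane(m,[(288,8),(357,8),(355,205),(291,205)],70);print(bt.round(1),bt.mean(0))
E
```

```text
((322.5, 110.0), (22.0, 21.0), 90.0)
[[ 571.  -270.3  130. ]
 [ 571.5 -284.8  130. ]
 [ 556.7 -285.5  130. ]
 [ 556.2 -270.8  130. ]] [ 563.84523866 -277.83622337  130.        ]
14.507720949211134 0.03759857219635543
[[ 641.  -247.8   70. ]
 [ 643.  -302.    70. ]
 [ 485.  -309.6   70. ]
 [ 482.8 -253.3   70. ]] [ 562.95633309 -278.1699798    70.        ]
```

View pics/w2c.png

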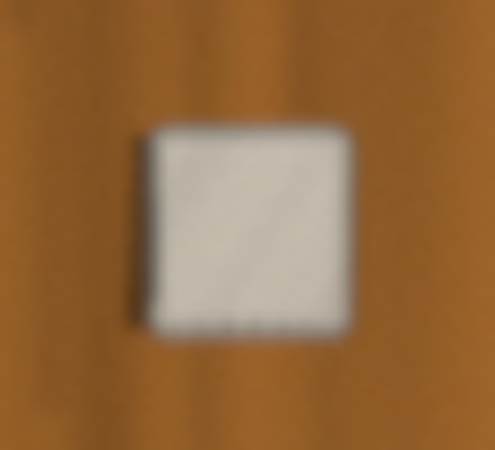

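```bash
python3 - <<'E'
from h import *
m=camera_model('wrist');m['pose']=np.load('w2.npy');s=camera_model('scene');sd=camera_model('side')
f=lambda x,y:((x+.5)/5-.5+220,(y+.5)/5-.5+280)
g=lambda x,y:((x+.5)/3.5-.5+280,(y+.5)/3.5-.5+150)
for n,w,a,b in [('driver',(322,35),f(235,270),g(424,412)),('ball',(323,172),f(149,125),g(310,468)),('sty',(322.5,110),f(184,173),g(370,423))]:
    print(n,tri(m,w,s,a),tri(m,w,sd,b),tri(s,a,sd,b))
go(564,-278.5,180,-1.533)
E
```

```text
driver (array([ 613.91412507, -275.73456045,  120.11793875]), np.float64(0.2963952291927238)) (array([ 614.30772095, -275.52758167,  117.23299435]), np.float64(0.21440058687905625)) (array([ 613.41105319, -276.04537102,  118.47234098]), np.float64(0.8350307468942214))
ball (array([ 515.96193305, -280.24361391,   93.66392008]), np.float64(0.2541070675353888)) (array([ 514.71563349, -279.112084  ,   94.91926935]), np.float64(3.4936430150432947)) (array([ 514.58330212, -278.90820788,   93.65868338]), np.float64(3.647702012743597))
sty (array([ 563.82769858, -278.23391256,  126.79389467]), np.float64(0.8064533248967352)) (array([ 563.903183  , -277.8377187 ,  127.09884047]), np.float64(0.0007569428461152214)) (array([ 563.8579767 , -278.44037045,  127.43520562]), np.float64(0.6354863558510361))
now [ 488.  -279.9  297.2] [-3.130e+00  2.000e-03 -1.528e+00] F [ 1.   0.3 -0.5] op 1.005 t 5.6
shift [ 0.19 -7.59 11.72] twist 0.005
```

Emit:
{"fn": "arm_command", "kwargs": {"plan": [{"translation":[0.2,-2.5,0],"twist":0,"gripper":0.8},{"translation":[0.2,-5,4],"twist":0,"gripper":0.8},{"translation":[0.2,-7.6,8],"twist":0,"gripper":0.8},{"translation":[0.2,-7.6,11],"twist":0,"gripper":0.8},{"translation":[0.2,-7.6,11],"twist":0,"gripper":0.8}]}}

```text
clock: 6.02
eef_pos: [562.8, -276.5, 180.3]
tcp_rot: [-3.139, 0.007, -1.523]
contact_force: [-1.1, 0.3, -0.7]
opening: 0.8
```

```bash
python3 -c "
from h import *
go(564,-278.5,84,-1.533)"
```

```text
now [ 562.8 -276.5  180.3] [-3.139  0.007 -1.523] F [-1.1  0.3 -0.7] op 0.8 t 6.02
shift [ 0.21 -0.11  9.63] twist 0.01
```

Emit:
{"fn": "arm_command", "kwargs": {"plan": [{"translation":[0.2,-0.1,3],"twist":0.01,"gripper":0.8},{"translation":[0.2,-0.1,6],"twist":0.01,"gripper":0.8},{"translation":[0.2,-0.1,8],"twist":0.01,"gripper":0.8},{"translation":[0.2,-0.1,9.6],"twist":0.01,"gripper":0.8},{"translation":[0.2,-0.1,9.6],"twist":0.01,"gripper":0.8}]}}

```text
clock: 6.43
eef_pos: [562.2, -277.3, 82.5]
tcp_rot: [3.14, 0.009, -1.531]
contact_force: [-0.2, -0.9, -0.1]
opening: 0.796
```

```bash
python3 -c "
from h import *
go(564,-278.5,84,-1.533)
cv2.imwrite('pics/w3.png',grab_frame('wrist'))"
```

```text
now [ 562.2 -277.3   82.5] [ 3.14   0.009 -1.531] F [-0.2 -0.9 -0.1] op 0.796 t 6.43
shift [ 0.13 -0.17 -0.15] twist 0.002
```

View pics/w3.png

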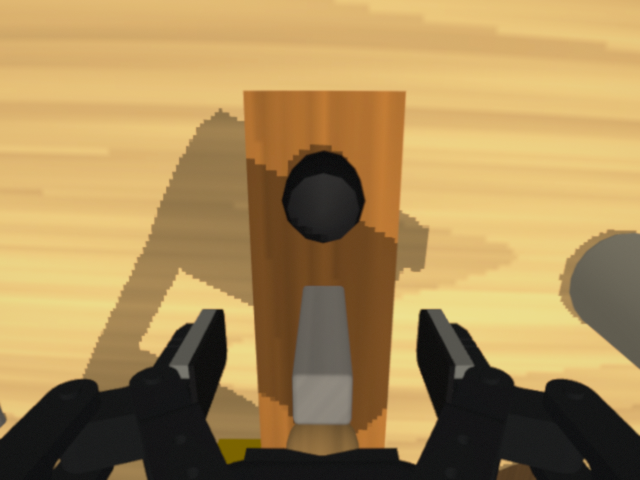

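The handle (322,355) sits centred between the pads. Closing on it now.

Emit:
{"fn": "arm_command", "kwargs": {"plan": [{"translation":[0.1,-0.15,-0.1],"twist":0,"gripper":0.8},{"translation":[0.1,-0.15,-0.1],"twist":0,"gripper":0.3},{"translation":[0.1,-0.15,-0.1],"twist":0,"gripper":0},{"translation":[0.1,-0.15,-0.1],"twist":0,"gripper":0},{"translation":[0.1,-0.15,-0.1],"twist":0,"gripper":0}], "squeeze": 50}}

```text
clock: 6.9
eef_pos: [565.1, -278.9, 86.2]
tcp_rot: [-3.14, 0.007, -1.532]
contact_force: [0.4, -0.5, 0.3]
opening: 0.235
```

Emit:
{"fn": "arm_command", "kwargs": {"plan": [{"translation":[0,0,0],"twist":0,"gripper":0},{"translation":[0,0,0],"twist":0,"gripper":0},{"translation":[0,0,0],"twist":0,"gripper":0},{"translation":[0,0,0],"twist":0,"gripper":0},{"translation":[0,0,0],"twist":0,"gripper":0}]}}

```text
clock: 7.32
eef_pos: [565.1, -278.9, 86.1]
tcp_rot: [-3.14, 0.007, -1.532]
contact_force: [-0.7, 0.6, -0.4]
opening: 0.177
```

```bash
python3 -c "
from h import *
go(563,-278.5,190,-1.533)
cv2.imwrite('pics/w4.png',grab_frame('wrist'))"
```

```text
now [ 565.1 -278.9   86.1] [-3.14   0.007 -1.532] F [-0.7  0.6 -0.4] op 0.177 t 7.32
shift [ -0.04   0.21 -10.39] twist 0.001
```

View pics/w4.png

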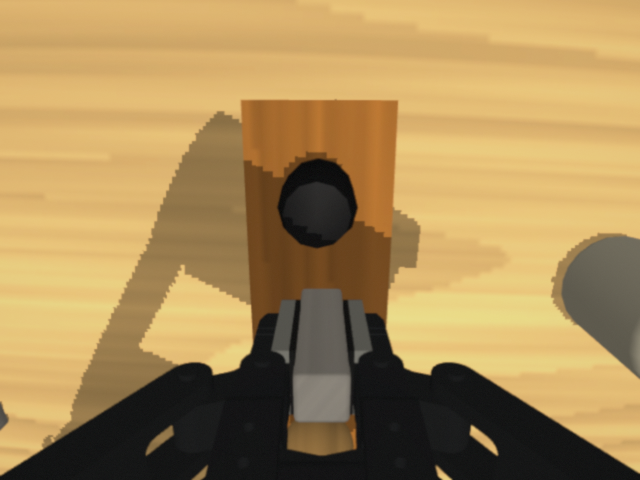

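Emit:
{"fn": "arm_command", "kwargs": {"plan": [{"translation":[0,0,-2],"twist":0,"gripper":0},{"translation":[0,0,-4.5],"twist":0,"gripper":0},{"translation":[0,0,-7.5],"twist":0,"gripper":0},{"translation":[0,0,-10.5],"twist":0,"gripper":0},{"translation":[0,0,-13],"twist":0,"gripper":0}]}}

```text
clock: 7.78
eef_pos: [565.1, -279.9, 218.1]
tcp_rot: [-3.139, 0.007, -1.532]
contact_force: [1.5, -0.2, -0.3]
opening: 0.18
```

```bash
python3 -c "
from h import *
go(468,9,220,-1.383)
cv2.imwrite('pics/s6.png',cv2.resize(grab_frame('side')[100:360,200:500],None,fx=2.5,fy=2.5))
cv2.imwrite('pics/sc6.png',cv2.resize(grab_frame('scene')[200:400,200:440],None,fx=3,fy=3))"
```

```text
now [ 565.1 -279.9  218.1] [-3.139  0.007 -1.532] F [ 1.5 -0.2 -0.3] op 0.18 t 7.78
shift [-29.25   8.57  -0.19] twist -0.149
```

View pics/s6.png

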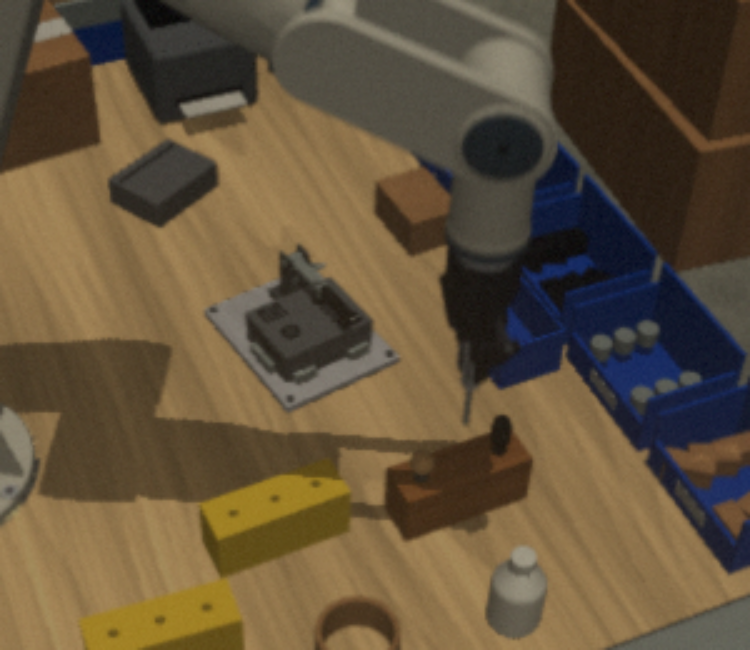

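View pics/sc6.png

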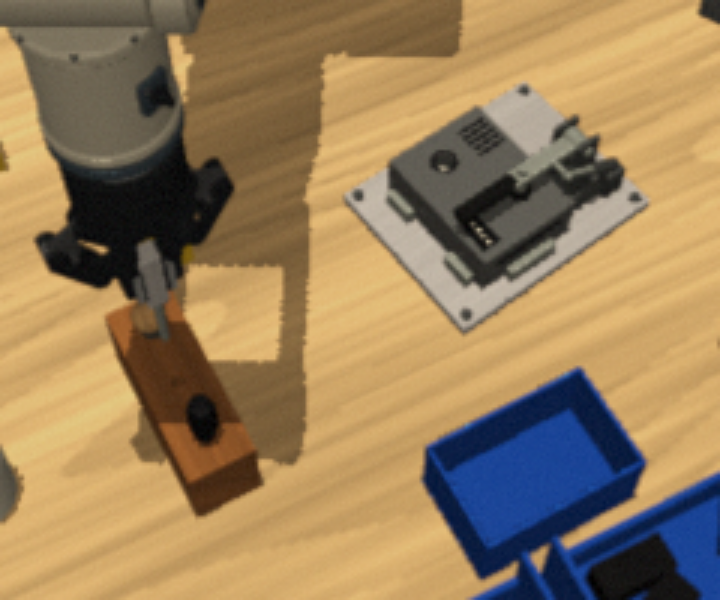

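Emit:
{"fn": "arm_command", "kwargs": {"plan": [{"translation":[-29,8.5,0],"twist":-0.15,"gripper":0},{"translation":[-29,8.5,0],"twist":-0.15,"gripper":0},{"translation":[-29,8.5,0],"twist":-0.15,"gripper":0},{"translation":[-29,8.5,0],"twist":-0.15,"gripper":0},{"translation":[-29,8.5,0],"twist":-0.15,"gripper":0}]}}

```text
clock: 8.3
eef_pos: [498.2, -80.4, 218.8]
tcp_rot: [-3.134, 0.003, -1.382]
contact_force: [0.9, 0.9, -0.1]
opening: 0.179
```

```bash
python3 -c "
from h import *
go(469,8.5,180,-1.383)"
```

```text
now [498.2 -80.4 218.8] [-3.134e+00  3.000e-03 -1.382e+00] F [ 0.9  0.9 -0.1] op 0.179 t 8.3
shift [-9.28  1.2   3.88] twist 0.001
```

Emit:
{"fn": "arm_command", "kwargs": {"plan": [{"translation":[-3,0.4,0],"twist":0,"gripper":0},{"translation":[-6,0.8,0],"twist":0,"gripper":0},{"translation":[-9.3,1.2,1],"twist":0,"gripper":0},{"translation":[-9.3,1.2,3.5],"twist":0,"gripper":0},{"translation":[-9.3,1.2,3.5],"twist":0,"gripper":0}]}}

```text
clock: 8.72
eef_pos: [466.1, 10.2, 180.6]
tcp_rot: [-3.139, 0.004, -1.379]
contact_force: [-0.6, 0.7, -1.5]
opening: 0.181
```

Emit:
{"fn": "arm_command", "kwargs": {"plan": [{"translation":[0,0,0],"twist":0,"gripper":0},{"translation":[0,0,1.5],"twist":0,"gripper":0},{"translation":[0,0,2.5],"twist":0,"gripper":0},{"translation":[0,0,2.5],"twist":0,"gripper":0},{"translation":[0,0,2.5],"twist":0,"gripper":0}]}}

```text
clock: 9.13
eef_pos: [466.1, 9.7, 155.5]
tcp_rot: [-3.141, 0.004, -1.38]
contact_force: [-0.6, -0.2, 0.2]
opening: 0.182
```

```bash
python3 -c "
from h import *
go(469,8.5,180,-1.383)
m=camera_model('wrist');np.save('w7.npy',np.array(m['pose']))
for n in ['wrist','side','scene']: cv2.imwrite('pics/%s7.png'%n,grab_frame(n))
a=cv2.imread('pics/side7.png');cv2.imwrite('pics/s7.png',cv2.resize(a[170:270,270:370],None,fx=6,fy=6,interpolation=2))
a=cv2.imread('pics/scene7.png');cv2.imwrite('pics/sc7.png',cv2.resize(a[200:300,310:410],None,fx=6,fy=6,interpolation=2))
"
```

```text
now [466.1   9.7 155.5] [-3.141  0.004 -1.38 ] F [-0.6 -0.2  0.2] op 0.182 t 9.13
shift [ 0.17 -0.27 -2.45] twist 0.003
```

View pics/wrist7.png

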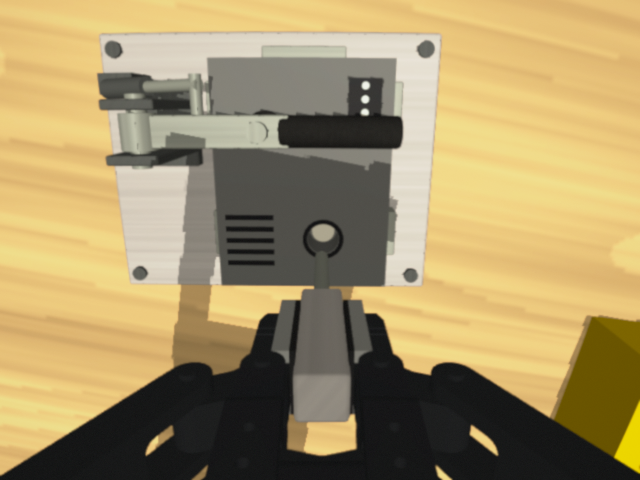

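View pics/s7.png

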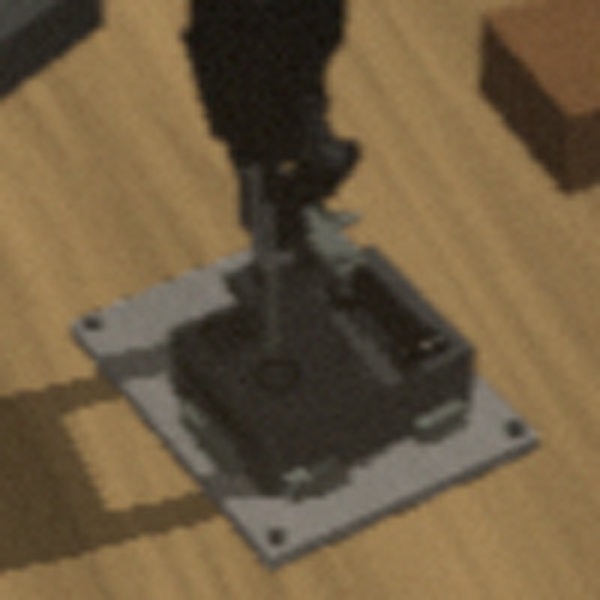

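View pics/sc7.png

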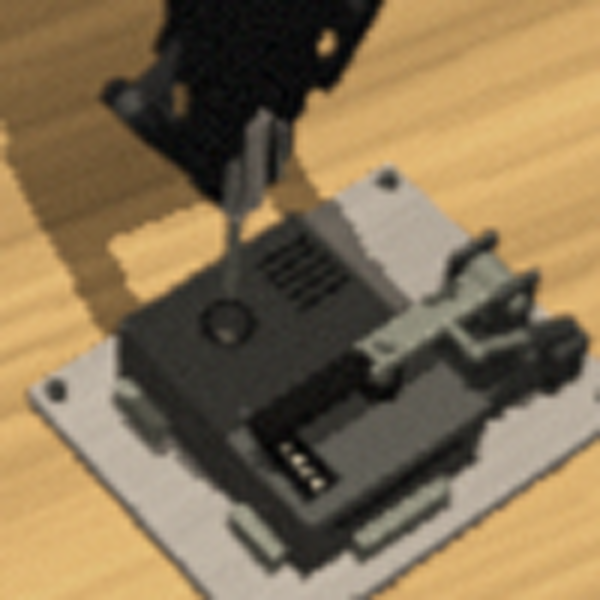

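```bash
python3 - <<'E'
from h import *
im=cv2.imread('pics/wrist7.png');m=camera_model('wrist');m['pose']=np.load('w7.npy')
cv2.imwrite('pics/w7c.png',cv2.resize(im[205:295,275:370],None,fx=6,fy=6,interpolation=2))
print('hole',plane(m,[(323,239)],57))
p=np.array([466.1,9.7,155.5])
for z in (84,79.5,57): print(z,proj(m,[466.1,9.7,z]))
# tip via scene+side and hole
s=camera_model('scene');d=camera_model('side')
F=lambda x,y,o:((x+.5)/6-.5+o[0],(y+.5)/6-.5+o[1])
print('hole scene',plane(s,[F(229,322,(310,200))],57),'side',plane(d,[F(279,373,(270,170))],57))
print('tip',tri(s,F(231,300,(310,200)),d,F(273,347,(270,170))))
print('tip@79.5',plane(s,[F(231,300,(310,200))],79.5),plane(d,[F(273,347,(270,170))],79.5))
E
```

```text
hole [[467.85063545   9.41492553  57.        ]]
84 [[321.85253259 257.06178688]]
79.5 [[321.871606   254.26366269]]
57 [[321.95717598 241.70473461]]
hole scene [[469.57693817   8.3738379   57.        ]] side [[467.73862567   8.87759872  57.        ]]
tip (array([466.9786936 ,  10.94010697,  72.05729036]), np.float64(4.2652928419691785))
tip@79.5 [[473.03699685   6.15696944  79.5       ]] [[463.67124038   6.10291989  79.5       ]]
```

View pics/w7c.png

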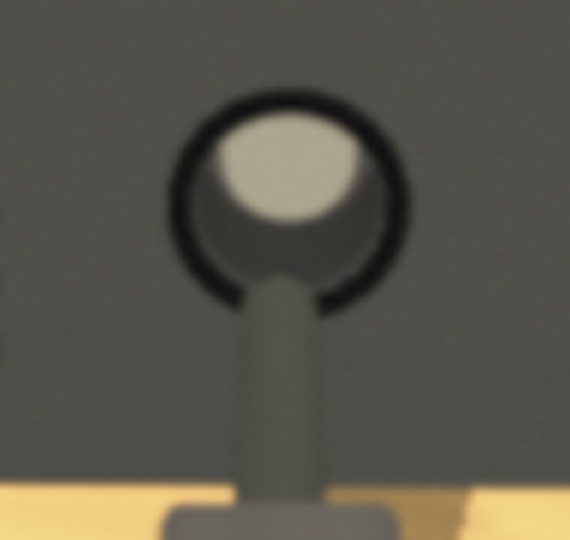

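```bash
python3 -c "
from h import *
go(468,9.2,125,-1.383)"
```

```text
now [466.7  10.  156.2] [-3.139  0.004 -1.38 ] F [-0.5  0.4 -0.5] op 0.182 t 9.28
shift [ 0.1  -0.11  3.12] twist 0.003
```

Emit:
{"fn": "arm_command", "kwargs": {"plan": [{"translation":[0.1,-0.1,0],"twist":0,"gripper":0},{"translation":[0.1,-0.1,0.7],"twist":0,"gripper":0},{"translation":[0.1,-0.1,1.4],"twist":0,"gripper":0},{"translation":[0.1,-0.1,2.1],"twist":0,"gripper":0},{"translation":[0.1,-0.1,2.1],"twist":0,"gripper":0}]}}

```text
clock: 9.7
eef_pos: [466.8, 9.3, 133.6]
tcp_rot: [-3.141, 0.004, -1.38]
contact_force: [-1.0, -0.3, -0.2]
opening: 0.186
```

```bash
python3 -c "
from h import *
go(468,9.2,125,-1.383)
im=grab_frame('wrist');cv2.imwrite('pics/w8.png',cv2.resize(im[165:295,250:390],None,fx=4.5,fy=4.5,interpolation=2))"
```

```text
now [466.8   9.3 133.6] [-3.141  0.004 -1.38 ] F [-1.  -0.3 -0.2] op 0.186 t 9.7
shift [ 0.03 -0.12  0.86] twist 0.003
```

View pics/w8.png

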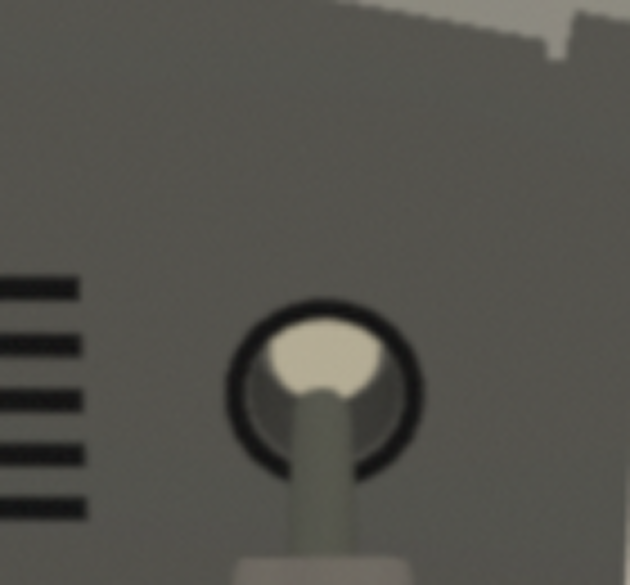

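Emit:
{"fn": "arm_command", "kwargs": {"plan": [{"translation":[0,-0.15,0],"twist":0,"gripper":0},{"translation":[0,-0.15,0.5],"twist":0,"gripper":0},{"translation":[0,-0.15,1.0],"twist":0,"gripper":0},{"translation":[0,-0.15,1.5],"twist":0,"gripper":0},{"translation":[0,-0.15,1.5],"twist":0,"gripper":0}]}}

```text
clock: 10.17
eef_pos: [467.8, 9.7, 118.1]
tcp_rot: [3.141, 0.004, -1.38]
contact_force: [0.2, 0.3, -1.1]
opening: 0.184
```

```bash
python3 -c "
from h import *
go(468,9.2,111,-1.383)
im=grab_frame('wrist');cv2.imwrite('pics/w9.png',cv2.resize(im[165:295,250:390],None,fx=4.5,fy=4.5,interpolation=2))"
```

```text
now [467.8   9.7 118.1] [ 3.141  0.004 -1.38 ] F [ 0.2  0.3 -1.1] op 0.184 t 10.17
shift [ 0.05 -0.01  0.71] twist 0.003
```

View pics/w9.png

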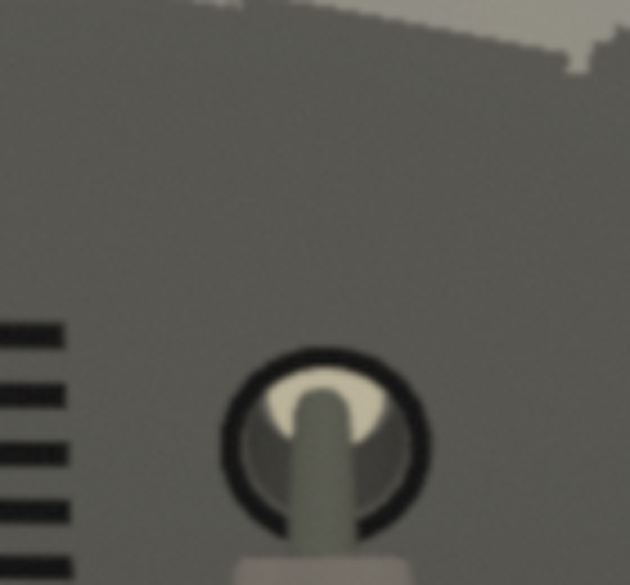

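Centred over the button. I'll press in small steps and watch the force.

Emit:
{"fn": "arm_command", "kwargs": {"plan": [{"translation":[0,0,0.1],"twist":0,"gripper":0},{"translation":[0,0,0.2],"twist":0,"gripper":0},{"translation":[0,0,0.3],"twist":0,"gripper":0},{"translation":[0,0,0.4],"twist":0,"gripper":0},{"translation":[0,0,0.4],"twist":0,"gripper":0}]}}

```text
clock: 10.63
eef_pos: [468.1, 9.7, 114.6]
tcp_rot: [3.141, 0.004, -1.38]
contact_force: [-1.4, 0.8, 1.7]
opening: 0.18
```

Emit:
{"fn": "arm_command", "kwargs": {"plan": [{"translation":[0,0,0.05],"twist":0,"gripper":0},{"translation":[0,0,0.1],"twist":0,"gripper":0},{"translation":[0,0,0.15],"twist":0,"gripper":0},{"translation":[0,0,0.2],"twist":0,"gripper":0},{"translation":[0,0,0.2],"twist":0,"gripper":0}]}}

```text
clock: 11.05
eef_pos: [468.2, 9.7, 112.6]
tcp_rot: [3.141, 0.004, -1.38]
contact_force: [-0.8, 0.3, 2.9]
opening: 0.182
```

Emit:
{"fn": "arm_command", "kwargs": {"plan": [{"translation":[0,0,0.05],"twist":0,"gripper":0},{"translation":[0,0,0.1],"twist":0,"gripper":0},{"translation":[0,0,0.15],"twist":0,"gripper":0},{"translation":[0,0,0.15],"twist":0,"gripper":0},{"translation":[0,0,0.15],"twist":0,"gripper":0}]}}

```text
clock: 11.47
eef_pos: [468.2, 9.7, 111.1]
tcp_rot: [3.142, 0.004, -1.38]
contact_force: [-0.6, -0.1, 4.6]
opening: 0.183
```

Emit:
{"fn": "arm_command", "kwargs": {"plan": [{"translation":[0,0,0.05],"twist":0,"gripper":0},{"translation":[0,0,0.1],"twist":0,"gripper":0},{"translation":[0,0,0.1],"twist":0,"gripper":0},{"translation":[0,0,0.1],"twist":0,"gripper":0},{"translation":[0,0,0.1],"twist":0,"gripper":0}]}}

```text
clock: 11.88
eef_pos: [468.5, 9.7, 110.7]
tcp_rot: [-3.141, 0.004, -1.38]
contact_force: [-3.2, 0.0, 13.2]
opening: 0.178
```

Emit:
{"fn": "arm_command", "kwargs": {"plan": [{"translation":[0,0,0.05],"twist":0,"gripper":0},{"translation":[0,0,0.1],"twist":0,"gripper":0},{"translation":[0,0,0.1],"twist":0,"gripper":0},{"translation":[0,0,0.1],"twist":0,"gripper":0},{"translation":[0,0,0.1],"twist":0,"gripper":0}]}}

```text
clock: 12.3
eef_pos: [468.6, 9.7, 110.6]
tcp_rot: [-3.141, 0.004, -1.38]
contact_force: [-4.1, -0.2, 16.3]
opening: 0.182
```

```bash
python3 -c "
from h import *
im=grab_frame('wrist');cv2.imwrite('pics/w10.png',im)
cv2.imwrite('pics/sc10.png',cv2.resize(grab_frame('scene')[150:400,200:440],None,fx=2.4,fy=2.4))
[grab_frame('side') for _ in range(10)]
go(468,9.2,111,-1.383)"
```

```text
now [468.6   9.7 110.6] [-3.141  0.004 -1.38 ] F [-3.8 -0.3 16.7] op 0.176 t 12.9
shift [ 0.04  0.07 -0.04] twist 0.003
```

View pics/w10.png

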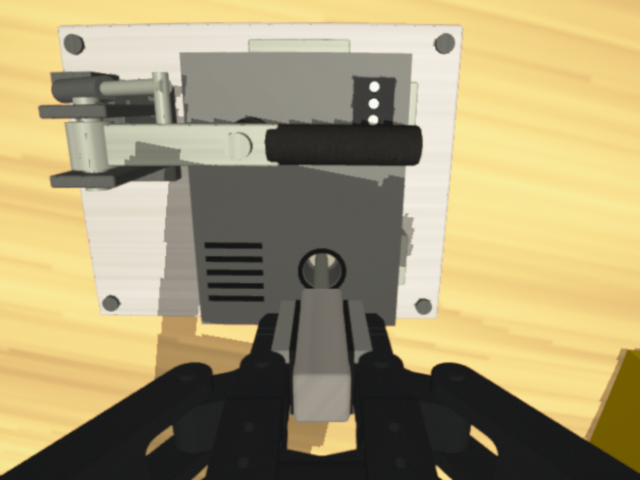

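View pics/sc10.png

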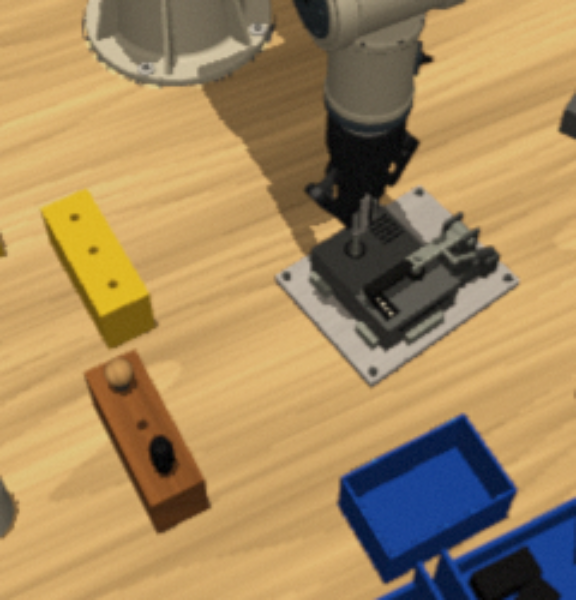

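The push is steady at 16–17 N against the button's stop. The clamp is shut, the module is in its nest and the other tools are in place. Handing in.

```bash
python3 -c "
from rig import job
print(job.sign_off())"
```

```text
the job is handed in; nothing more can be done
None
```

I shut the toggle clamp with closed fingers, then drew the square-handled stylus straight up out of the middle hole of the wooden block. I lowered it through the hole in the module's top and pressed the button to its stop. The job was handed in at about 12.9 s, still holding the button down; the rig gave no verdict.

- **Button:** the tip met it at a tool height of about 115 mm. The force then rose from about 2 to 5 N over roughly 4 mm, and jumped to 13–17 N at the stop. It held at about 16.5 N with no sinking for the last 0.6 s.
- **Sideways load:** a steady force of about 4 N along x also showed at the end. I left it alone, since the stylus looked upright and inside the hole.
- **Clamp and module:** the last pictures show the clamp level on the module and the module flat in its nest. I checked these by eye only; I did not measure the clamp's angle or its pressing force.
- **Everything else:** the ball pick and round driver were still in their holes. No other object looked moved in the views I took; the last ones did not cover all of them.
- **Position disagreement:** the scene, side and wrist cameras put the hole within about 2 mm of each other. A two-camera fix on the stylus tip before insertion was poor (about 4 mm between rays), so I aligned by the close wrist view instead.

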